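# Clip the lamp on the post and hold the strongbox lid half open

### The arm

A 7-joint arm with a two-finger parallel gripper is mounted at the origin on the work surface. World frame = base frame: x ahead of the robot, y to its left, z up, the work surface at z = 0. Lengths are in m, angles in rad, forces in N, time in s.
With the tool pointing down it reaches from about 0.4 to 0.85 m from the base axis. Payload 10.4 kg.
Tool frame: the origin (TCP) lies between the finger pads; the fingertips stand 22 mm ahead of it and the grasp point (between the pads) lies 3 mm ahead of it; z points along the fingers, y is the line along which they close (so a half turn about z gives the same grasp; the last joint's range is limited). The gripper opens to 87 mm and grips with 3 to 60 N. Pads are 19 mm wide; open, the fingers measure 117 mm over their backs; the gripper's body (75 mm by 190 mm) begins 51 mm behind the grasp point.
Start: joints at [-1.158, 0.332, -0.065, 1.46, 0.022, 1.35, -0.088], TCP at [0.264, 0.567, 0.245] pointing down, gripper open.
Joint ranges: [-2.6, 2.6], [-0.5, 2.12], [-1.47, 1.34], [0.16, 2.42], [-1.27, 4.41], [0.06, 2.06], [-2.6, 2.6]. Speed limits (rad/s): [2.22, 2.22, 2.79, 2.79, 3.14, 3.14, 3.14].

### API

Orientations are given as [roll, pitch, yaw] about the fixed x, y, z axes, in that order (R = Rz(yaw) Ry(pitch) Rx(roll)).
In Python, from workcell import observe, snapshot, camera_model, job_done gives the robot as it stands.
- The arm moves only by the tool play_rows, never from a script. Its arguments are lists of equal length, an entry for each row: "turn": the turn, a rotation vector about the tool's x, y, z scaled (see below), a list of three; "xyz": the shift along the tool's x, y, z scaled (see below), a list of three; "gripper": the finger opening in mm, from 0 to 87. A call has 1 to 5 rows; each row shifts and turns the commanded pose from where the row before left it, along the tool's axes as they then stand; what a row does not reach is not made up. The controller multiplies each number of a shift by 50 cm and each number of a turn by pi rad. A row lasts 1/12 s, in which the tool goes at most 41.7 mm and 7.16 degrees, less where a joint would pass 70% of its speed; a pose out of reach is approached as far as the arm can. A call with a number of a shift or a turn outside -1 to 1 is refused whole. A call with a gripper value outside its range is refused whole. The fingers move at their own pace and stop on an object; "squeeze" is the grip in N (left out, the last holds). Time passes only in rows, so rows that do not move let the fingers close. It gives the time, the measured TCP pose, the force, the opening and the grip force at its end, in the units of the state.
- observe(): the state, without advancing time (a new reading comes with each control period).
- snapshot(name): name is "scene" or "top" or "wrist"; returns the picture (400x640x3 uint8, red, green, blue); there is no depth.
- camera_model(name): a dict with "mtx" (3x3 intrinsics, pixels), "world_to_cam" (4x4, takes a point from world to camera coordinates). Camera axes: x right, y up, looking along -z (the intrinsics and any distortion apply to the point x, -y, -z); pixel columns grow to the right and rows downward; lengths in m; the calibration is good to about 2 mm. A picture is of the moment at which its call begins: read the wrist's pose just before it. camera_model takes no time and is no camera call; for the wrist camera it gives the pose at the moment of the call.
- job_done(): hands the job in; it is judged then, once.
The state is a dict: "t": time; "joint_pos": joint angles; "joint_vel": joint speeds; "tau": joint torques, N m; "position": TCP position; "ee_rot": TCP orientation; "ft_force": force on the tool from outside, world axes, zero at the start; "moment": the same for the moment, N m; "opening": finger opening in m; "gripper_force": force on a finger pad.
Only numpy, scipy, OpenCV 4.12 (cv2) and the standard library are available. Lean on these libraries where they do the work, as an engineer would, in place of code of your own. Each camera call takes 0.05 s, during which the arm holds its last target. There are 200 camera calls.

### The job

Clip the small spring-clip inspection lamp onto the upper half of the upright steel post, sitting level with its lens facing the strongbox, and let go of it. Then raise the strongbox's lid to 60 degrees open and finish while still holding it there steadily with the gripper, because it drops and springs shut when released; nothing else may prop it. Leave the padlock body, dial knob and shackle where they are.

Things in the scene. Friction and masses are not known exactly. Their poses are not given: they have to be found in the camera images.
- lamp: Small lamp on a dark steel spring clip like a clothes peg, 82 mm long, 26 mm high, about 85 g, lying flat with its pivot pin upright. Origin: underside, on the pivot axis. x runs along the clip to the jaw tips (38 mm ahead), tails reach 44 mm behind, z up. The frame belongs to the fixed arm (+y side), so it turns by half the opening when the tails are squeezed evenly
- lamp_arm (a joint): opening angle of the clip's moving (-y) arm in rad: 0 jaws shut, 0.6 fully open (stop), about 0.25 gripping the post. Fully open needs 13 N on each tail (25 N or more reaches the stop surely) and parts the jaw tips by about 22 mm. Released on the post, the jaws close with about 10 N
- lamp_tails (a point): midway between the clip's two flat tails, where fingers squeeze them (31 mm behind the pivot, 13 mm above the clip's underside). The tails' outsides are about 44 mm apart here at rest, about 24 mm and parallel when fully squeezed; the tails run 13 mm to each side along x
- lamp_bite (a point): between the forked jaws (two prongs each, one above the other) where the post sits well: 27 mm ahead of the pivot (any post centre 15 to 34 mm ahead is held; the clip's body stops it beyond that), 13 mm above the underside
- lamp_lens (a point): centre of the lens, the front face of the aluminium lamp barrel (22 mm diameter, 40 mm long) fixed along the outside of the +y arm; the lens faces the lamp's +x, the way the jaws point
- post: fixed upright round steel post, 12 mm diameter, top 160 mm above the bench, on a round foot 70 mm across and 10 mm high bolted to the bench. Origin at the bench on the post's axis
- post_top (a point): centre of the post's top end, 160 mm above the bench
- strongbox: fixed grey steel strongbox, 150 (x) x 200 (y) x 90 mm high, walls 4 mm, brass keyhole plate on its front (-x side). Origin at the centre of its underside; x points from front to back, z up
- lid (a joint): opening angle of the strongbox's lid in rad: 0 shut, 1.047 is 60 degrees, stop at 1.75. The 0.35 kg lid, 150 x 204 mm and 6 mm thick, is hinged along the box's back top edge and its front edge swings up and back; its weight and a spring drive it shut from every angle (3 to 4 N at the handle)
- lid_hinge (a point): middle of the hinge axis, on the back top edge of the strongbox (75 mm behind its centre, 90 mm up); the axis runs along the box's y
- lid_handle (a point): middle of the lid's handle: a round steel bar of 10 mm diameter and 90 mm long, parallel to the hinge, on two legs at its ends; its axis is 35 mm above the lid's top face and 120 mm in front of the hinge axis (132 mm over the bench when shut); this point moves with the lid
- padlock: loose brass padlock body lying flat, 50 x 42 x 24 mm, origin at the centre of its underside; leave alone
- dial: loose chrome dial knob, 52 mm diameter at its skirt, 28 mm high, origin at the centre of its underside; leave alone
- shackle: loose steel U-shaped shackle of 8 mm rod lying flat, 48 x 36 mm, origin on the bench at the centre of its bend; leave alone
Mind the look-alikes: they are no part of the job. There is more than one size of the lamp; the one meant has the size given above. Leave any orange or purple look-alike of the post alone.

How it is judged:
On the way:
1. the lamp is clipped on the upper half of the post, facing the strongbox, and let go, with the lid still shut (contact force between lamp and post above 1 N and height (world z) of lamp above 0.06 m and x of post_top in the frame of lamp between 0.01 and 0.042 m and y of post_top in the frame of lamp between -0.012 and 0.012 m and y of strongbox in the frame of lamp between -0.12 and 0.12 m and x of strongbox in the frame of lamp above 0.08 m and contact force between the fingers and lamp below 0.1 N and linear speed of lamp below 0.03 m/s and angle between lamp's own z axis and vertical below 0.3 rad and value of joint lid below 0.1 rad), for 0.2 s.
At the end, for the whole second after the job is handed in: Fingers hold the lid still at 60 degrees (within 5), nothing else touching it; the lamp, untouched, is clipped level (17 degrees) on the post, underside over 60 mm above the bench, lens line passing within 120 mm of the box centre; padlock, dial and shackle within 30 mm of start (value of joint lid between 0.96 and 1.134 rad and velocity of joint lid between -0.05 and 0.05 rad/s and contact force between the fingers and lid above 0.5 N and contact force between lid and padlock below 0.05 N and contact force between lid and dial below 0.05 N and contact force between lid and shackle below 0.05 N and contact force between lid and lamp below 0.05 N and contact force between lamp and post above 1 N and height (world z) of lamp above 0.06 m and x of post_top in the frame of lamp between 0.01 and 0.042 m and y of post_top in the frame of lamp between -0.012 and 0.012 m and y of strongbox in the frame of lamp between -0.12 and 0.12 m and x of strongbox in the frame of lamp above 0.08 m and contact force between the fingers and lamp below 0.1 N and linear speed of lamp below 0.03 m/s and angle between lamp's own z axis and vertical below 0.3 rad and distance of each of padlock, dial, shackle from where it was at the start of the episode below 0.03 m); the arm keeps its last pose, push and grip.
It fails at once if a bystander (padlock body, dial knob or shackle) is moved by more than 30 mm (distance of any of padlock, dial, shackle from where it was at the start of the episode above 0.03 m).
It also fails if it takes over 54 s, if anything falls off the work surface, if the arm or the gripper's body presses on something with over 40 N, if the wrist force passes 120 N, or if a joint passes its speed limit or range.

## Working session

There is one attempt and no reset: what is moved stays moved. The work goes in short steps, Python scripts to look and compute and a tool call to move; the robot and the scene stay as the last step left them, time stands still between calls to the robot, and variables do not carry over. Pictures are saved under pics/ and viewed, at most 13 in all, crops included, and the job is handed in when it is done.

Besides the shell and the picture viewer there is one more tool, called after "Call:" in YAML: its name, and indented under it one key for each argument. play_rows: Moves the arm, as the interface text tells. Its arguments: {"type":"object","properties":{"turn":{"type":"array"},"xyz":{"type":"array"},"gripper":{"type":"array"},"squeeze":{"type":"number"}},"required":["turn","xyz","gripper"]}

```bash
mkdir -p pics; python3 - <<'E'
from workcell import *
import cv2,numpy as np
print(observe())
for n in("scene","top"):
    im=snapshot(n);cv2.imwrite(f"pics/{n}0.png",im[:,:,::-1]);np.save(f"{n}0.npy",im)
    c=camera_model(n);print(n,{k:np.round(v,4).tolist() if not isinstance(v,str) else v for k,v in c.items()})
E
```

```text
{'t': 0.0, 'joint_pos': array([-1.1575986 ,  0.33284664, -0.06470921,  1.46092384,  0.02160226,
        1.34992681, -0.08850843]), 'joint_vel': array([ 2.51562954e-05, -2.17014735e-03,  8.73006852e-04, -6.03275894e-04,
       -1.59640574e-03, -1.04069972e-03,  1.05991240e-03]), 'tau': array([-1.37921884e-04, -6.23257828e+01,  2.45297811e-02, -3.89891410e+01,
       -6.13774010e-02,  3.99499002e-02,  6.92567028e-05]), 'position': array([0.26368256, 0.56625881, 0.24377806]), 'ee_rot': array([-3.14018522e+00,  6.58148710e-05,  2.70581637e+00]), 'ft_force': array([-0.00621785, -0.8839939 , -0.38296449]), 'moment': array([ 0.00438308, -0.08208863, -0.00760168]), 'gripper_force': 0.0, 'opening': 0.08700053853488306}
scene {'mtx': [[498.3851, 0.0, 315.2667], [0.0, 498.3851, 197.7714], [0.0, 0.0, 1.0]], 'world_to_cam': [[0.7741, 0.6327, -0.0202, -0.4044], [-0.4471, 0.569, 0.6902, 0.2139], [0.4482, -0.5252, 0.7233, -1.2922], [0.0, 0.0, 0.0, 1.0]]}
top {'mtx': [[516.7068, 0.0, 320.2229], [0.0, 516.7068, 196.3569], [0.0, 0.0, 1.0]], 'world_to_cam': [[0.012, -0.9999, 0.0085, -0.1054], [0.9903, 0.013, 0.1383, -0.583], [-0.1384, 0.0067, 0.9904, -1.2708], [0.0, 0.0, 0.0, 1.0]]}
```

View pics/scene0.png

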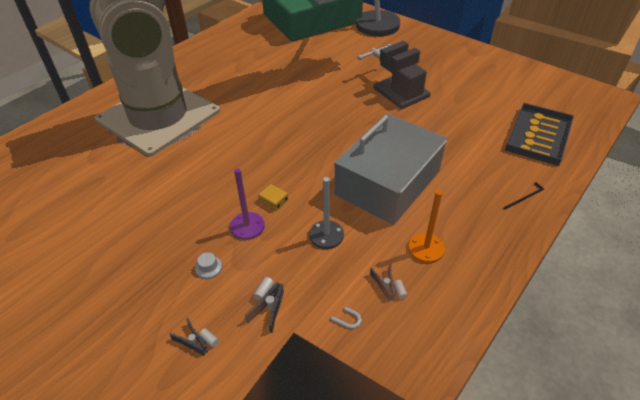

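View pics/top0.png

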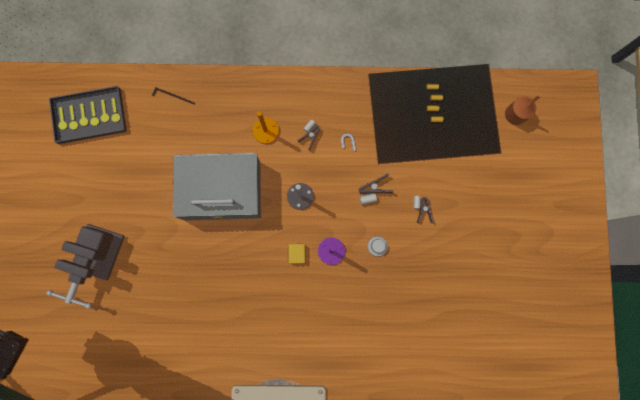

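The scene view has three posts: steel (326,235), purple (247,225) and orange (427,247). The lamps in the top view are at A (312,133), B (375,190) and C (425,208). B looks the longest. An enlarged crop should confirm that.

```bash
cat > h.py <<'E'
import numpy as np,cv2
from workcell import *
def ray(n,u,v):
    c=camera_model(n);K=np.array(c["mtx"]);T=np.array(c["world_to_cam"])
    d=np.linalg.inv(K)@[u,v,1];d=np.array([d[0],-d[1],-d[2]])
    R=T[:3,:3];return -R.T@T[:3,3],R.T@d
def pt(n,u,v,z):
    o,d=ray(n,u,v);return o+d*(z-o[2])/d[2]
def px(n,p):
    c=camera_model(n);q=np.array(c["world_to_cam"])@np.r_[p,1];k=np.array(c["mtx"])@[q[0],-q[1],-q[2]];return k[:2]/k[2]
E
python3 - <<'E'
from h import *
im=np.load("top0.npy")[:,:,::-1]
c=cv2.resize(im[115:230,290:440],None,fx=5,fy=5,interpolation=cv2.INTER_CUBIC)
cv2.imwrite("pics/c1.png",c)
for n,u,v,z in[("padlock",297,254,.024),("dial",377,246,.028),("shackle",348,143,.004),("foot",301,197,.01),("A",312,133,.026),("B",375,187,.026),("C",426,208,.026)]:print(n,pt("top",u,v,z).round(4))
for u,v in[(174,156),(258,154),(260,217),(175,219)]:print("lid",pt("top",u,v,.096).round(4))
for u,v in[(193,203),(233,203)]:print("handle",pt("top",u,v,.137).round(4))
print(pt("scene",327,178,.16))
E
```

```text
padlock [ 0.4385 -0.0412  0.024 ]
dial [ 0.461  -0.2435  0.028 ]
shackle [ 0.7332 -0.1703  0.004 ]
foot [ 0.5863 -0.0484  0.01  ]
A [ 0.7532 -0.0747  0.026 ]
B [ 0.6126 -0.2391  0.026 ]
C [ 0.5598 -0.3698  0.026 ]
lid [0.6718 0.262  0.096 ]
lid [0.6796 0.0564 0.096 ]
lid [0.5243 0.0471 0.096 ]
lid [0.5169 0.2517 0.096 ]
handle [0.5512 0.2003 0.137 ]
handle [0.5524 0.1067 0.137 ]
[ 0.5899922  -0.04455662  0.16      ]
```

View pics/c1.png

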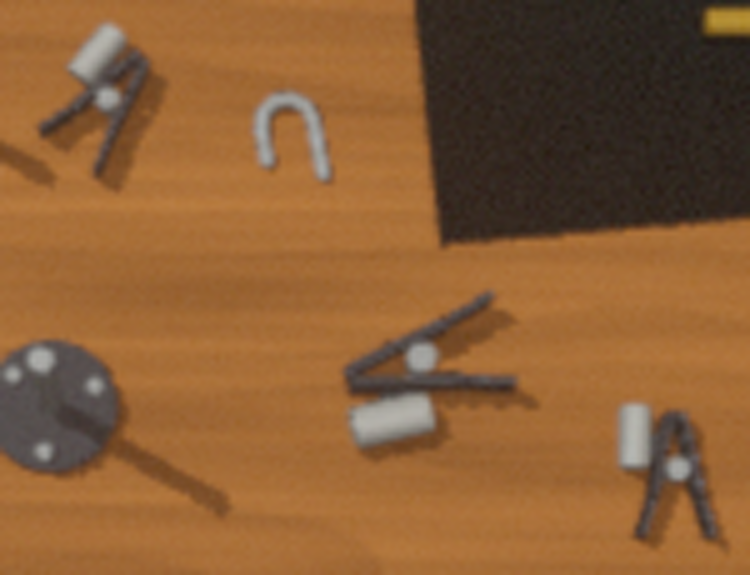

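Crop: B's jaw tip is at (348,378) and its tail ends at about (503,340), roughly 79 mm apart, with a barrel of about 41 mm. A and C measure about 58 mm. B matches the 82 mm lamp. Its jaws already point about +y, towards the box. Next I'll refine the post, lamp and handle positions.

```bash
python3 - <<'E'
from h import *
f=lambda u,v:((u+.5)/5-.5+290,(v+.5)/5-.5+115)
print("posttop",pt("top",*f(40,357),.16).round(4),"foot",pt("top",*f(52,407),.01).round(4))
piv=pt("top",*f(421,356),.028);jaw=pt("top",*f(350,378),.026);tl=pt("top",*f(491,298),.026);t2=pt("top",*f(514,384),.026)
m=(tl+t2)/2;d=jaw-m
print("piv",piv.round(4),"jaw",jaw.round(4),"tails",m.round(4),np.linalg.norm(d),np.degrees(np.arctan2(d[1],d[0])),np.linalg.norm(tl-t2))
# mask in scene: post top and steel colour, dark clip
im=np.load("scene0.npy");hsv=cv2.cvtColor(im,cv2.COLOR_RGB2HSV)
s=(hsv[...,1]<60).astype(np.uint8)
n,l,st,c=cv2.connectedComponentsWithStats(s)
for i in range(1,n):
    if st[i,4]>60 and 220<c[i][0]<450 and 100<c[i][1]<340:print(st[i],c[i].round(1))
for v in (178,182,190,200,210):
    r=np.where(s[v,310:340])[0]+310;print(v,r.min(),r.max())
for p in[(.5875,-.0465,.16),(.5875,-.0465,.01)]:print(px("scene",p),px("top",p))
for z in (.155,.16): print(px("scene",(.6,.154,.096)))
E
```

```text
posttop [ 0.5911 -0.0447  0.16  ] foot [ 0.5888 -0.0458  0.01  ]
piv [ 0.6153 -0.2357  0.028 ] jaw [ 0.6037 -0.1994  0.026 ] tails [ 0.6241 -0.2781  0.026 ] 0.08130820290195763 104.5358276070471 0.04629687671198809
[ 335  114  111  108 7665] [388.2 166.6]
[310 177  33  72 950] [326.  225.9]
[255 277  28  55 644] [269.5 296. ]
[395 280  12  18 119] [400.4 288.5]
[331 307  31  22 222] [348.6 319. ]
178 324 339
182 324 339
190 324 339
200 324 328
210 324 328
[325.22732606 177.99747439] [298.34287594 187.55774979]
[325.65990908 231.88780951] [300.27536546 196.51469914]
[390.20800898 149.8038258 ]
[390.20800898 149.8038258 ]
```

```bash
cat >> h.py <<'E'
from scipy.spatial.transform import Rotation as Ro
def plan(p,rpy,n=None):
    s=observe();p0=np.array(s["position"]);R=Ro.from_euler("xyz",s["ee_rot"]);Rt=Ro.from_euler("xyz",rpy)
    w=(R.inv()*Rt).as_rotvec();d=np.array(p)-p0
    n=n or int(np.ceil(max(np.linalg.norm(d)/.041,np.degrees(np.linalg.norm(w))/7.1,1)))
    print("rows",n,"t",round(s["t"],2),"d",d.round(4),"w",np.degrees(w).round(2),"each turn",(w/n/np.pi).round(4).tolist())
    for i in range(n):
        print((R.inv().apply(d/n)/.5).round(4).tolist());R=R*Ro.from_rotvec(w/n)
E
python3 -c "
from h import *
plan([.623,-.266,.2],[np.pi,0,1.815])"
```

```text
rows 23 t 0.1 d [ 0.3593 -0.8323 -0.0438] w [-7.000e-02  4.000e-02  5.104e+01] each turn [-0.0, 0.0, 0.0123]
[-0.0589, -0.0524, 0.0039]
[-0.0609, -0.0501, 0.0039]
[-0.0628, -0.0477, 0.0039]
[-0.0646, -0.0452, 0.0039]
[-0.0663, -0.0427, 0.0039]
[-0.0679, -0.0401, 0.0039]
[-0.0694, -0.0375, 0.0039]
[-0.0708, -0.0347, 0.0039]
[-0.0721, -0.032, 0.0039]
[-0.0732, -0.0292, 0.0038]
[-0.0743, -0.0263, 0.0038]
[-0.0753, -0.0234, 0.0038]
[-0.0761, -0.0205, 0.0038]
[-0.0769, -0.0175, 0.0038]
[-0.0775, -0.0145, 0.0038]
[-0.078, -0.0115, 0.0038]
[-0.0784, -0.0085, 0.0038]
[-0.0786, -0.0054, 0.0038]
[-0.0788, -0.0024, 0.0038]
[-0.0788, 0.0007, 0.0038]
[-0.0787, 0.0037, 0.0038]
[-0.0785, 0.0068, 0.0038]
[-0.0782, 0.0098, 0.0038]
```

Call:
play_rows:
  turn:
    - [0, 0, 0.012]
    - [0, 0, 0.012]
    - [0, 0, 0.012]
    - [0, 0, 0.012]
    - [0, 0, 0.012]
  xyz:
    - [-0.059, -0.052, 0.004]
    - [-0.061, -0.05, 0.004]
    - [-0.063, -0.048, 0.004]
    - [-0.065, -0.045, 0.004]
    - [-0.066, -0.043, 0.004]
  gripper: [87, 87, 87, 87, 87]

```text
t: 0.52
position: [0.343, 0.3837, 0.2341]
ee_rot: [-3.141, -0.0, 2.515]
ft_force: [0.9, 0.5, -0.6]
opening: 0.087
gripper_force: 0.0
```

Call:
play_rows:
  turn:
    - [0, 0, 0.012]
    - [0, 0, 0.012]
    - [0, 0, 0.012]
    - [0, 0, 0.012]
    - [0, 0, 0.012]
  xyz:
    - [-0.068, -0.04, 0.004]
    - [-0.069, -0.038, 0.004]
    - [-0.071, -0.035, 0.004]
    - [-0.072, -0.032, 0.004]
    - [-0.073, -0.029, 0.004]
  gripper: [87, 87, 87, 87, 87]

```text
t: 0.93
position: [0.422, 0.2033, 0.2244]
ee_rot: [3.141, -0.0, 2.327]
ft_force: [0.0, 0.7, -0.3]
opening: 0.0874
gripper_force: 0.0
```

Call:
play_rows:
  turn:
    - [0, 0, 0.012]
    - [0, 0, 0.012]
    - [0, 0, 0.012]
    - [0, 0, 0.012]
    - [0, 0, 0.012]
  xyz:
    - [-0.074, -0.026, 0.004]
    - [-0.075, -0.023, 0.004]
    - [-0.076, -0.021, 0.004]
    - [-0.077, -0.018, 0.004]
    - [-0.078, -0.015, 0.004]
  gripper: [87, 87, 87, 87, 87]

```text
t: 1.35
position: [0.5019, 0.0232, 0.2144]
ee_rot: [3.141, -0.0, 2.139]
ft_force: [0.5, -0.1, -0.1]
opening: 0.0871
gripper_force: 0.0
```

Call:
play_rows:
  turn:
    - [0, 0, 0.012]
    - [0, 0, 0.012]
    - [0, 0, 0.012]
    - [0, 0, 0.012]
    - [0, 0, 0]
  xyz:
    - [-0.078, -0.012, 0.004]
    - [-0.078, -0.009, 0.004]
    - [-0.079, -0.005, 0.004]
    - [-0.079, -0.002, 0.004]
    - [0, 0, 0]
  gripper: [87, 87, 87, 87, 87]

```text
t: 1.77
position: [0.567, -0.1268, 0.2057]
ee_rot: [-3.139, 0.004, 1.979]
ft_force: [-1.1, -0.4, -0.1]
opening: 0.0871
gripper_force: 0.0
```

```bash
python3 -c "
from h import *
plan([.623,-.266,.2],[np.pi,0,1.815])"
```

```text
rows 4 t 1.77 d [ 0.056  -0.1392 -0.0057] w [-0.12  0.23  9.4 ] each turn [-0.0002, 0.0003, 0.0131]
[-0.075, -0.0019, 0.0031]
[-0.075, 0.0012, 0.0031]
[-0.0749, 0.0042, 0.003]
[-0.0746, 0.0073, 0.0029]
```

Call:
play_rows:
  turn:
    - [0, 0, 0.013]
    - [0, 0, 0.013]
    - [0, 0, 0.013]
    - [0, 0, 0.013]
    - [0, 0, 0]
  xyz:
    - [-0.075, -0.002, 0.003]
    - [-0.075, 0.001, 0.003]
    - [-0.075, 0.004, 0.003]
    - [-0.075, 0.007, 0.003]
    - [0, 0, 0]
  gripper: [87, 87, 87, 87, 87]

```text
t: 2.18
position: [0.6228, -0.2652, 0.1986]
ee_rot: [-3.138, 0.003, 1.817]
ft_force: [-0.7, -0.7, -0.6]
opening: 0.0869
gripper_force: 0.0
```

```bash
python3 - <<'E'
from h import *
T=camera_model("wrist");print(np.array(T["mtx"]).round(1),np.array(T["world_to_cam"]).round(4).tolist());print(observe()["position"],observe()["ee_rot"])
im=snapshot("wrist");np.save("w1.npy",im);cv2.imwrite("pics/w1.png",im[:,:,::-1])
E
```

```text
[[353.1   0.  314.8]
 [  0.  353.1 195.3]
 [  0.    0.    1. ]] [[0.9696, 0.2445, -0.0042, -0.5381], [-0.2357, 0.9298, -0.2826, 0.4156], [-0.0651, 0.275, 0.9592, -0.2324], [0.0, 0.0, 0.0, 1.0]]
[ 0.62283543 -0.26520049  0.19856076] [-3.13750555  0.0033583   1.81674877]
```

View pics/w1.png

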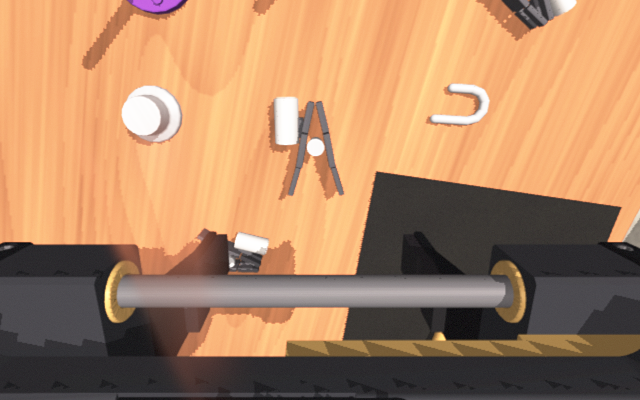

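Wrist view: lamp pivot at (315,147), jaw tips near (315,102) and tail ends at (292,193) and (340,193). Dial at (150,113) and shackle at (462,105), both clear of the fingers.

```bash
python3 - <<'E'
from h import *
piv=pt("wrist",315.5,147.5,.028);jaw=pt("wrist",315,102,.026);t=(pt("wrist",291.5,193,.026)+pt("wrist",340,193,.026))/2
d=jaw-t;y=np.arctan2(d[1],d[0]);print(piv.round(4),jaw.round(4),t.round(4),np.linalg.norm(d),np.degrees(y))
print("tails pt",(piv[:2]-.031*np.array([np.cos(y),np.sin(y)])).round(4))
plan([.6225,-.2665,.025],[np.pi,0,1.815])
E
```

```text
[ 0.6154 -0.2338  0.028 ] [ 0.6053 -0.1964  0.026 ] [ 0.6261 -0.2747  0.026 ] 0.08100617012807167 104.84134940776816
tails pt [ 0.6233 -0.2638]
rows 5 t 2.23 d [-0.0003 -0.0044 -0.1739] w [-0.2   0.09  0.3 ] each turn [-0.0002, 0.0001, 0.0003]
[-0.0016, -0.0003, 0.0696]
[-0.0016, -0.0004, 0.0695]
[-0.0016, -0.0004, 0.0695]
[-0.0017, -0.0004, 0.0695]
[-0.0017, -0.0005, 0.0695]
```

Call:
play_rows:
  turn:
    - [0, 0, 0]
    - [0, 0, 0]
    - [0, 0, 0]
    - [0, 0, 0]
    - [0, 0, 0]
  xyz:
    - [0, 0, 0.08]
    - [0, 0, 0.08]
    - [0, 0, 0.08]
    - [0, 0, 0.06]
    - [0, 0, 0.04]
  gripper: [87, 87, 87, 87, 87]

```text
t: 2.65
position: [0.6222, -0.2552, 0.0266]
ee_rot: [-3.138, -0.003, 1.828]
ft_force: [0.1, 0.7, -0.1]
opening: 0.0871
gripper_force: 0.0
```

Call:
play_rows:
  turn:
    - [0, 0, 0]
    - [0, 0, 0]
    - [0, 0, 0]
    - [0, 0, 0]
    - [0, 0, 0]
  xyz:
    - [0, 0, 0.006]
    - [0, 0, 0]
    - [0, 0, 0]
    - [0, 0, 0]
    - [0, 0, 0]
  gripper: [87, 60, 50, 20, 20]
  squeeze: 30

```text
t: 3.07
position: [0.6248, -0.2578, 0.0293]
ee_rot: [3.139, 0.001, 1.826]
ft_force: [-0.6, 0.3, 0.0]
opening: 0.0679
gripper_force: 0.0
```

Call:
play_rows:
  turn:
    - [0, 0, 0]
    - [0, 0, 0]
    - [0, 0, 0]
    - [0, 0, 0]
    - [0, 0, 0]
  xyz:
    - [0, 0, 0]
    - [0, 0, 0]
    - [0, 0, 0]
    - [0, 0, 0]
    - [0, 0, 0]
  gripper: [10, 10, 10, 10, 10]

```text
t: 3.48
position: [0.6239, -0.258, 0.0278]
ee_rot: [3.141, 0.0, 1.826]
ft_force: [-0.7, -0.1, 2.5]
opening: 0.0351
gripper_force: 9.3
```

The TCP drifted 7 mm towards the pivot on the way down, so I'll reopen and move back before squeezing.

Call:
play_rows:
  turn:
    - [0, 0, 0]
    - [0, 0, 0]
    - [0, 0, 0]
    - [0, 0, 0]
    - [0, 0, 0]
  xyz:
    - [0, 0, 0]
    - [0, 0, 0]
    - [0, 0, 0]
    - [0, 0, 0]
    - [-0.014, 0, 0.003]
  gripper: [70, 70, 70, 70, 70]

```text
t: 3.9
position: [0.6259, -0.263, 0.0258]
ee_rot: [3.141, -0.001, 1.828]
ft_force: [0.2, 0.8, 0.1]
opening: 0.0605
gripper_force: 0.0
```

Call:
play_rows:
  turn:
    - [0, 0, 0]
    - [0, 0, 0]
    - [0, 0, 0]
  xyz:
    - [0, 0, 0]
    - [0, 0, 0]
    - [0, 0, 0]
  gripper: [70, 70, 70]

```text
t: 4.15
position: [0.6255, -0.2647, 0.0258]
ee_rot: [-3.141, -0.0, 1.826]
ft_force: [-0.7, -0.0, 0.4]
opening: 0.0694
gripper_force: 0.0
```

```bash
python3 - <<'E'
from h import *
plan([.6233,-.265,.025],[np.pi,0,1.825])
a=px("wrist",[.6154,-.2345,.028]);print(a)
im=snapshot("wrist");x,y=a.astype(int);cv2.imwrite("pics/w2.png",cv2.resize(im[max(0,y-110):y+110,x-130:x+130,::-1],None,fx=2.5,fy=2.5))
print(max(0,y-110),x-130)
E
```

```text
rows 1 t 4.15 d [-0.0022 -0.0003 -0.0008] w [-0.02 -0.01  0.04] each turn [-0.0001, -0.0, 0.0002]
[0.0005, -0.0043, 0.0016]
[310.20018294 205.1639407 ]
95 180
```

View pics/w2.png

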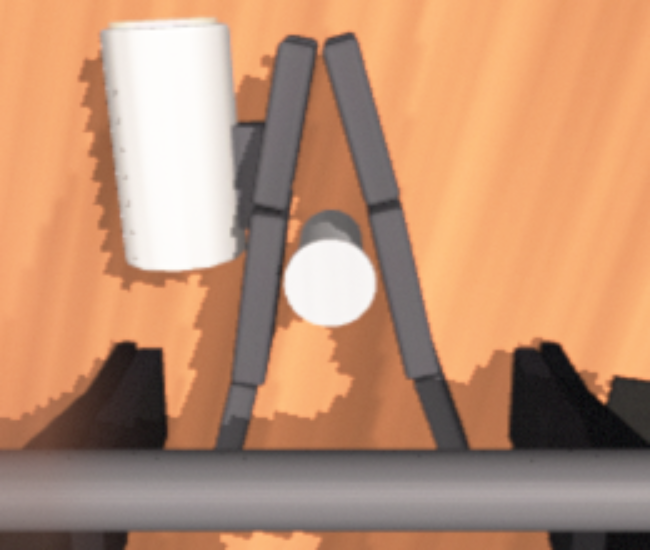

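The crop shows the lamp centred between the fingers, with the finger fronts level with the start of the tails and the barrel clear. Now I'll squeeze.

Call:
play_rows:
  turn:
    - [0, 0, 0]
    - [0, 0, 0]
    - [0, 0, 0]
    - [0, 0, 0]
    - [0, 0, 0]
  xyz:
    - [-0.002, 0, 0]
    - [0, 0, 0]
    - [0, 0, 0]
    - [0, 0, 0]
    - [0, 0, 0]
  gripper: [10, 10, 10, 10, 10]
  squeeze: 32

```text
t: 4.62
position: [0.626, -0.2653, 0.0261]
ee_rot: [3.141, -0.0, 1.826]
ft_force: [-0.8, 0.1, -1.2]
opening: 0.0442
gripper_force: 6.0
```

Call:
play_rows:
  turn:
    - [0, 0, 0]
    - [0, 0, 0]
    - [0, 0, 0]
    - [0, 0, 0]
    - [0, 0, 0]
  xyz:
    - [0, 0, 0]
    - [0, 0, 0]
    - [0, 0, 0]
    - [0, 0, 0]
    - [0, 0, 0]
  gripper: [10, 10, 10, 10, 10]

```text
t: 5.03
position: [0.6257, -0.2654, 0.026]
ee_rot: [-3.141, -0.0, 1.826]
ft_force: [-1.3, -0.3, 1.3]
opening: 0.0242
gripper_force: 31.5
```

Call:
play_rows:
  turn:
    - [0, 0, 0]
    - [0, 0, 0]
    - [0, 0, 0]
    - [0, 0, 0]
    - [0, 0, 0]
  xyz:
    - [0, 0, -0.03]
    - [0, 0, -0.06]
    - [0, 0, -0.06]
    - [0, 0, -0.05]
    - [0, 0, 0]
  gripper: [10, 10, 10, 10, 10]

```text
t: 5.45
position: [0.6283, -0.2669, 0.1331]
ee_rot: [3.134, 0.005, 1.826]
ft_force: [0.4, -0.7, -0.8]
opening: 0.0239
gripper_force: 31.5
```

```bash
python3 - <<'E'
from h import *
s=observe();R=Ro.from_euler("xyz",s["ee_rot"]);a=px("wrist",s["position"]+R.apply([.031,0,.003]));print(a)
im=snapshot("wrist");x,y=a.astype(int);x0=max(0,x-150);y0=max(0,y-120);cv2.imwrite("pics/w3.png",cv2.resize(im[y0:y+110,x0:x+150,::-1],None,fx=2.5,fy=2.5))
print(x0,y0)
th=np.radians(94);plan(np.array([.590,-.0455,.125])-np.r_[.058*np.cos(th)+.06*np.cos(th),.118*np.sin(th),0],[np.pi,0,th])
E
```

```text
[315.39316557 203.03915407]
165 83
rows 3 t 5.5 d [-0.0293  0.103  -0.0053] w [ 0.31  0.15 10.62] each turn [0.0006, 0.0003, 0.0197]
[0.0714, -0.0016, 0.0033]
[0.0712, -0.006, 0.0034]
[0.0707, -0.0103, 0.0034]
```

View pics/w3.png

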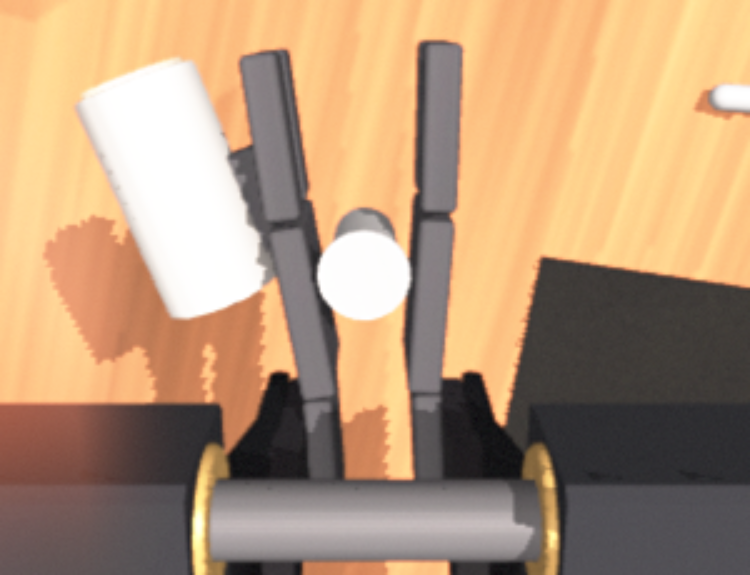

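Squeezed and lifted: jaws open, opening 24 mm. The middle of the jaws sits about 3 mm towards tool -y, and the clip leans about 3 degrees. I'll line that up with the post.

```bash
python3 - <<'E'
from h import *
th=np.radians(91);tx=np.array([np.cos(th),np.sin(th),0]);ty=np.array([np.sin(th),-np.cos(th),0]);b=np.radians(94);bx=np.array([np.cos(b),np.sin(b),0])
f=np.array([.590,-.0455,.132])-.058*tx+.003*ty;print("final",f)
plan(f-.05*bx,[np.pi,0,th])
E
```

```text
final [ 0.59401178 -0.10343881  0.132     ]
rows 3 t 5.5 d [-0.03    0.1129  0.0017] w [ 0.32  0.14 13.62] each turn [0.0006, 0.0003, 0.0252]
[0.0779, -0.0003, -0.0014]
[0.0776, -0.0065, -0.0013]
[0.0769, -0.0126, -0.0012]
```

Call:
play_rows:
  turn:
    - [0, 0, 0.02]
    - [0, 0, 0.02]
    - [0, 0, 0.02]
    - [0, 0, 0.016]
    - [0, 0, 0]
  xyz:
    - [0.058, 0, 0]
    - [0.058, -0.004, 0]
    - [0.058, -0.008, 0]
    - [0.058, -0.008, 0]
    - [0, 0, 0]
  gripper: [10, 10, 10, 10, 10]

```text
t: 5.92
position: [0.5971, -0.1448, 0.125]
ee_rot: [-3.14, -0.004, 1.591]
ft_force: [0.7, 0.1, -1.6]
opening: 0.0241
gripper_force: 31.5
```

Call:
play_rows:
  turn:
    - [0, 0, 0]
    - [0, 0, 0]
  xyz:
    - [0, 0, 0]
    - [0, 0, 0]
  gripper: [10, 10]

```text
t: 6.08
position: [0.5972, -0.1527, 0.1259]
ee_rot: [-3.141, 0.0, 1.588]
ft_force: [0.9, -1.0, -1.5]
opening: 0.0241
gripper_force: 31.5
```

```bash
python3 - <<'E'
from h import *
plan([.5940,-.1034,.132],[np.pi,0,np.radians(91)],3)
print("post top px",px("wrist",[.590,-.0455,.16]),"foot",px("wrist",[.590,-.0455,.01]))
im=snapshot("wrist");np.save("w4.npy",im);cv2.imwrite("pics/w4.png",im[:,:,::-1])
E
```

```text
rows 3 t 6.08 d [-0.0032  0.0493  0.0061] w [-0.02  0.02 -0.01] each turn [-0.0, 0.0, -0.0]
[0.0329, -0.0016, -0.004]
[0.0329, -0.0016, -0.004]
[0.0329, -0.0016, -0.004]
post top px [294.77693804 -32.16906498] foot [307.09445196  43.67713711]
```

View pics/w4.png

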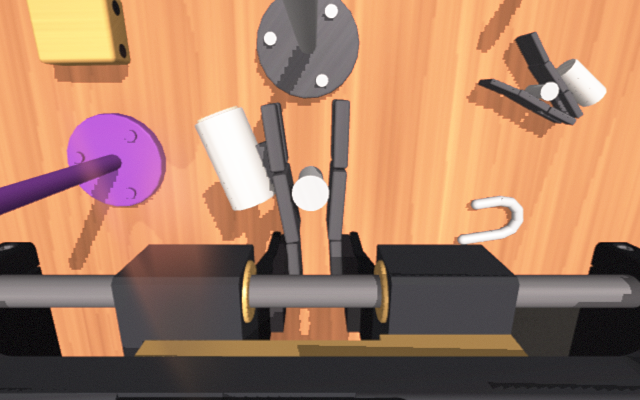

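The post's foot appears at (307,45), where I predicted (307,44), so the post estimate is good. The jaws at (272,105) and (341,103) straddle its line. Advancing now.

Call:
play_rows:
  turn:
    - [0, 0, 0]
    - [0, 0, 0]
    - [0, 0, 0]
    - [0, 0, 0]
    - [0, 0, 0]
  xyz:
    - [0.02, -0.001, -0.004]
    - [0.02, -0.001, -0.004]
    - [0.02, -0.001, -0.002]
    - [0.02, -0.001, -0.002]
    - [0.018, -0.001, 0]
  gripper: [10, 10, 10, 10, 10]

```text
t: 6.55
position: [0.5942, -0.1017, 0.1323]
ee_rot: [3.141, -0.0, 1.588]
ft_force: [0.4, 0.1, -0.5]
opening: 0.0238
gripper_force: 31.5
```

Call:
play_rows:
  turn:
    - [0, 0, 0]
    - [0, 0, 0]
    - [0, 0, 0]
  xyz:
    - [0, 0, 0]
    - [0, 0, 0]
    - [0, 0, 0]
  gripper: [10, 10, 10]

```text
t: 6.8
position: [0.594, -0.1037, 0.1321]
ee_rot: [3.142, 0.0, 1.587]
ft_force: [0.9, -0.3, -1.0]
opening: 0.024
gripper_force: 31.5
```

```bash
python3 - <<'E'
from h import *
plan([.5940,-.1034,.132],[np.pi,0,np.radians(91)],1)
im=snapshot("wrist");a=im[:260,180:440,::-1]
b=snapshot("scene")[130:280,250:410,::-1];b=cv2.resize(b,(416,390));cv2.imwrite("pics/w5.png",np.hstack([cv2.resize(a,(384,390)),b]))
E
```

```text
rows 1 t 6.8 d [-0.      0.0003 -0.0001] w [ 0.    0.02 -0.05] each turn [0.0, 0.0001, -0.0003]
[0.0006, -0.0, 0.0001]
```

View pics/w5.png

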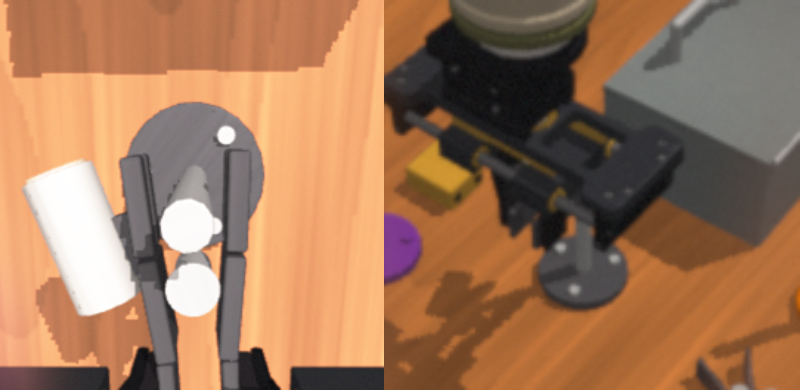

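The post (188,215) sits between the jaws, well inside the tips at (135,160) and (238,155). Releasing.

Call:
play_rows:
  turn:
    - [0, 0, 0]
    - [0, 0, 0]
    - [0, 0, 0]
    - [0, 0, 0]
    - [0, 0, 0]
  xyz:
    - [0, 0, 0]
    - [0, 0, 0]
    - [0, 0, 0]
    - [0, 0, 0]
    - [0, 0, 0]
  gripper: [30, 36, 44, 54, 64]

```text
t: 7.32
position: [0.5942, -0.1034, 0.1321]
ee_rot: [3.141, -0.0, 1.587]
ft_force: [-0.9, -0.5, 0.3]
opening: 0.0481
gripper_force: 0.0
```

Call:
play_rows:
  turn:
    - [0, 0, 0]
    - [0, 0, 0]
    - [0, 0, 0]
    - [0, 0, 0]
    - [0, 0, 0]
  xyz:
    - [0, 0, 0]
    - [0, 0, 0]
    - [0, 0, -0.03]
    - [0, 0, -0.06]
    - [0, 0, -0.08]
  gripper: [70, 70, 70, 70, 70]

```text
t: 7.73
position: [0.5925, -0.1031, 0.2157]
ee_rot: [-3.137, 0.0, 1.587]
ft_force: [1.7, -0.7, 0.9]
opening: 0.0693
gripper_force: 0.0
```

```bash
python3 - <<'E'
from h import *
im=snapshot("wrist");a=im[:260,180:440,::-1]
b=snapshot("scene")[130:280,250:410,::-1];b=cv2.resize(b,(416,390));cv2.imwrite("pics/w6.png",np.hstack([cv2.resize(a,(384,390)),b]))
E
```

```text
(no output)
```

View pics/w6.png

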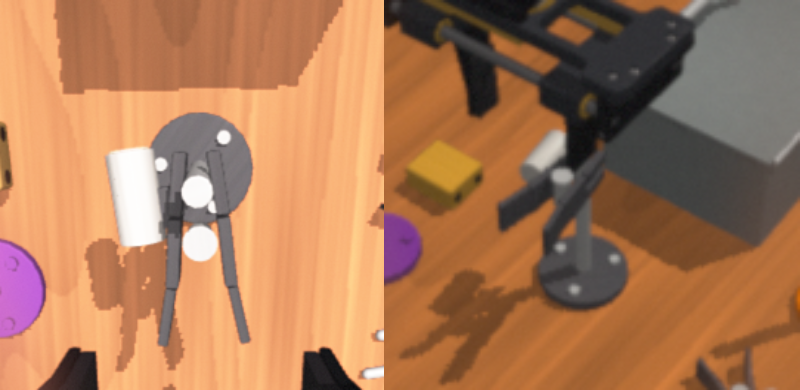

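Lamp clipped and free: the post (197,190) is between the jaws, the barrel and lens point at the box, and it sits level. Now the handle.

```bash
python3 - <<'E'
from h import *
plan([.552,.1535,.215],[np.pi,0,np.radians(92)],7)
E
```

```text
rows 7 t 7.83 d [-0.0447  0.258  -0.0082] w [ 0.51  0.03 -1.09] each turn [0.0004, 0.0, -0.0009]
[0.0739, -0.0116, 0.0022]
[0.0739, -0.0114, 0.0022]
[0.074, -0.0112, 0.0022]
[0.074, -0.011, 0.0023]
[0.074, -0.0108, 0.0023]
[0.0741, -0.0106, 0.0023]
[0.0741, -0.0104, 0.0023]
```

Call:
play_rows:
  turn:
    - [0, 0, -0.001]
    - [0, 0, -0.001]
    - [0, 0, -0.001]
    - [0, 0, -0.001]
    - [0, 0, -0.001]
  xyz:
    - [0.074, -0.011, 0]
    - [0.074, -0.011, 0]
    - [0.074, -0.011, 0]
    - [0.074, -0.011, 0]
    - [0.074, -0.011, 0]
  gripper: [80, 80, 80, 80, 80]

```text
t: 8.25
position: [0.5619, 0.0825, 0.2172]
ee_rot: [3.141, -0.0, 1.603]
ft_force: [1.4, 0.3, 0.3]
opening: 0.0797
gripper_force: 0.0
```

Call:
play_rows:
  turn:
    - [0, 0, -0.001]
    - [0, 0, 0]
    - [0, 0, 0]
    - [0, 0, 0]
  xyz:
    - [0.074, -0.011, 0]
    - [0.074, -0.011, 0]
    - [0, 0, 0]
    - [0, 0, 0]
  gripper: [80, 80, 80, 80]

```text
t: 8.58
position: [0.5483, 0.1573, 0.2169]
ee_rot: [-3.142, -0.001, 1.611]
ft_force: [-0.1, -0.8, 0.1]
opening: 0.0799
gripper_force: 0.0
```

```bash
python3 - <<'E'
from h import *
plan([.552,.1535,.135],[np.pi,0,np.radians(92)],3)
# handle in two views: bright bar in current wrist frame and the top view at start
im=np.load("top0.npy").astype(float);g=im.sum(2)[190:216,180:250]
c=g-np.median(g);m=c>60;yy,xx=np.where(m);print(len(yy),xx.min()+180,xx.max()+180,yy.min()+190,yy.max()+190)
s=np.load("scene0.npy");print(px("scene",[.5512,.2003,.132]),px("scene",[.5524,.1067,.132]),px("scene",[.552,.1535,.132]))
w=snapshot("wrist");cv2.imwrite("pics/w7.png",np.hstack([w[:,:,::-1][:300,150:480],cv2.resize(s[100:190,330:460,::-1],(433,300))]))
for p in([.5512,.2003,.132],[.5524,.1067,.132]):print("wrist",px("wrist",p))
E
```

```text
rows 3 t 8.58 d [ 0.0037 -0.0038 -0.0819] w [-0.01 -0.03  0.31] each turn [-0.0, -0.0001, 0.0006]
[-0.0026, 0.0024, 0.0546]
[-0.0026, 0.0024, 0.0546]
[-0.0026, 0.0024, 0.0546]
92 192 231 200 202
[384.42526402 116.2274282 ] [358.94230761 138.86843314] [372.0710297  127.31195084]
wrist [321.34682961 142.7551925 ]
wrist [317.34989503 274.87846179]
```

View pics/w7.png

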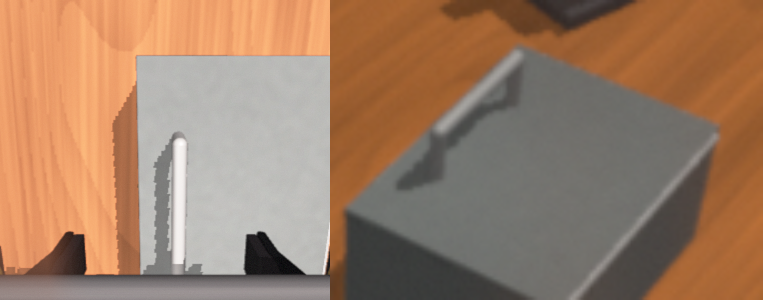

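The bar runs from (330,140) to (328,270) in the full wrist frame, about 9 px right of prediction, so its x is about 0.558. The brighter row in the top view agrees.

Call:
play_rows:
  turn:
    - [0, 0, 0]
    - [0, 0, 0]
    - [0, 0, 0]
    - [0, 0, 0]
    - [0, 0, 0]
  xyz:
    - [-0.004, 0.01, 0.03]
    - [-0.003, 0.006, 0.06]
    - [0, 0.002, 0.05]
    - [0, 0, 0.024]
    - [0, 0, 0]
  gripper: [70, 70, 70, 70, 70]
  squeeze: 12

```text
t: 9.05
position: [0.5568, 0.1494, 0.1326]
ee_rot: [-3.138, 0.002, 1.604]
ft_force: [1.2, 0.5, -0.3]
opening: 0.0701
gripper_force: 0.0
```

Call:
play_rows:
  turn:
    - [0, 0, 0]
    - [0, 0, 0]
    - [0, 0, 0]
    - [0, 0, 0]
    - [0, 0, 0]
  xyz:
    - [0, 0, 0]
    - [0, 0, 0]
    - [0, 0, 0]
    - [0, 0, 0]
    - [0, 0, 0]
  gripper: [50, 35, 20, 12, 12]

```text
t: 9.47
position: [0.5584, 0.1515, 0.136]
ee_rot: [3.14, -0.001, 1.606]
ft_force: [-0.1, 0.5, -0.1]
opening: 0.0447
gripper_force: 0.0
```

Call:
play_rows:
  turn:
    - [0, 0, 0]
    - [0, 0, 0]
    - [0, 0, 0]
    - [0, 0, 0]
    - [0, 0, 0]
  xyz:
    - [0, 0, 0]
    - [0, 0, 0]
    - [0, 0, 0]
    - [0, 0, 0]
    - [0, 0, 0]
  gripper: [4, 4, 4, 4, 4]

```text
t: 9.88
position: [0.558, 0.1514, 0.135]
ee_rot: [-3.142, -0.0, 1.606]
ft_force: [0.1, 0.3, 0.0]
opening: 0.0113
gripper_force: 0.0
```

Call:
play_rows:
  turn:
    - [0, 0, 0]
    - [0, 0, 0]
    - [0, 0, 0]
    - [0, 0, 0]
  xyz:
    - [0, 0, 0]
    - [0, 0, 0]
    - [0, 0, 0]
    - [0, 0, 0]
  gripper: [4, 4, 4, 4]
  squeeze: 22

```text
t: 10.22
position: [0.5579, 0.1513, 0.135]
ee_rot: [-3.141, -0.0, 1.606]
ft_force: [-1.0, -0.3, -0.1]
opening: 0.0093
gripper_force: 22.0
```

```bash
python3 - <<'E'
import numpy as np
r=np.hypot(.12,.042);a0=np.arctan2(.042,.12);p=lambda f:np.array([-np.cos(a0+f),np.sin(a0+f)])*r
f=np.radians(np.linspace(0,60,21))
for a,b in zip(f,f[1:]):print(np.degrees(b).round(),((p(b)-p(a))*[1,-1]/.5).round(4),(p(b)-p(0)).round(4))
E
```

```text
3.0 [ 0.0047 -0.0124] [0.0024 0.0062]
6.0 [ 0.0054 -0.0122] [0.005  0.0123]
9.0 [ 0.006  -0.0119] [0.008  0.0183]
12.0 [ 0.0066 -0.0116] [0.0114 0.024 ]
15.0 [ 0.0072 -0.0112] [0.015  0.0296]
18.0 [ 0.0078 -0.0108] [0.0189 0.035 ]
21.0 [ 0.0083 -0.0104] [0.023  0.0402]
24.0 [ 0.0089 -0.0099] [0.0275 0.0452]
27.0 [ 0.0094 -0.0094] [0.0321 0.0499]
30.0 [ 0.0099 -0.0089] [0.0371 0.0544]
33.0 [ 0.0103 -0.0084] [0.0422 0.0586]
36.0 [ 0.0107 -0.0079] [0.0476 0.0625]
39.0 [ 0.0111 -0.0073] [0.0532 0.0662]
42.0 [ 0.0115 -0.0067] [0.0589 0.0695]
45.0 [ 0.0118 -0.0061] [0.0648 0.0726]
48.0 [ 0.0121 -0.0055] [0.0709 0.0753]
51.0 [ 0.0124 -0.0048] [0.0771 0.0777]
54.0 [ 0.0126 -0.0042] [0.0834 0.0798]
57.0 [ 0.0128 -0.0035] [0.0899 0.0815]
60.0 [ 0.013  -0.0028] [0.0964 0.0829]
```

Call:
play_rows:
  turn:
    - [0, 0, 0]
    - [0, 0, 0]
    - [0, 0, 0]
    - [0, 0, 0]
    - [0, 0, 0]
  xyz:
    - [0, 0.005, -0.012]
    - [0, 0.005, -0.012]
    - [0, 0.006, -0.012]
    - [0, 0.007, -0.012]
    - [0, 0.007, -0.011]
  gripper: [4, 4, 4, 4, 4]

```text
t: 10.63
position: [0.5723, 0.1519, 0.1651]
ee_rot: [-3.139, -0.0, 1.606]
ft_force: [-6.9, 0.1, 0.1]
opening: 0.0093
gripper_force: 22.0
```

Call:
play_rows:
  turn:
    - [0, 0, 0]
    - [0, 0, 0]
    - [0, 0, 0]
    - [0, 0, 0]
    - [0, 0, 0]
  xyz:
    - [0, 0.008, -0.011]
    - [0, 0.008, -0.01]
    - [0, 0.009, -0.01]
    - [0, 0.009, -0.009]
    - [0, 0.01, -0.009]
  gripper: [4, 4, 4, 4, 4]

```text
t: 11.05
position: [0.5934, 0.1527, 0.1903]
ee_rot: [-3.137, -0.001, 1.607]
ft_force: [-16.1, -1.9, 12.6]
opening: 0.0092
gripper_force: 22.0
```

Call:
play_rows:
  turn:
    - [0, 0, 0]
    - [0, 0, 0]
    - [0, 0, 0]
    - [0, 0, 0]
    - [0, 0, 0]
  xyz:
    - [0, -0.006, -0.007]
    - [0, 0.01, -0.009]
    - [0, 0.01, -0.008]
    - [0, 0.01, -0.008]
    - [0, 0, 0]
  gripper: [4, 4, 4, 4, 4]

```text
t: 11.47
position: [0.6086, 0.153, 0.2043]
ee_rot: [3.139, 0.001, 1.606]
ft_force: [8.4, 1.1, -18.6]
opening: 0.0087
gripper_force: 22.0
```

```bash
python3 - <<'E'
from h import *
s=observe();print(s["position"],s["ft_force"],s["moment"])
b=snapshot("scene")[60:230,290:490,::-1];cv2.imwrite("pics/s8.png",cv2.resize(b,(700,595)))
E
```

```text
[0.60864462 0.1529679  0.20427362] [  8.35199502   1.05813192 -18.59812926] [ 0.29290569 -1.66836756 -0.04151381]
```

View pics/s8.png

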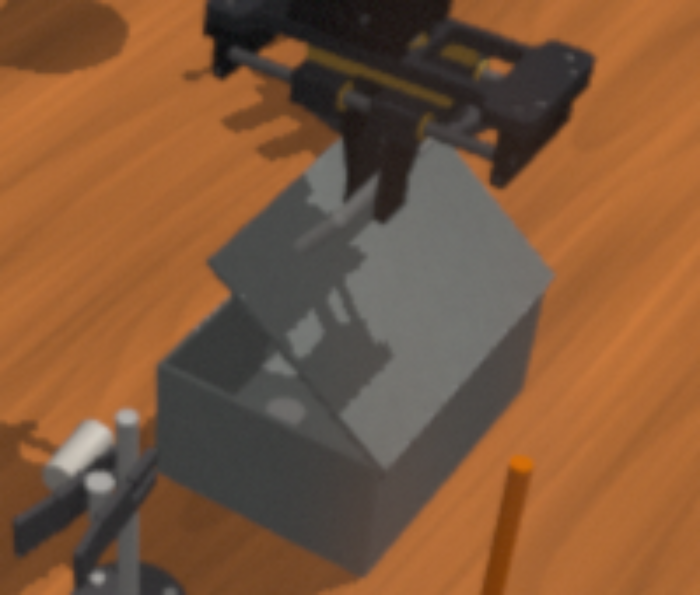

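The lid is about 39 degrees open with the bar held between the fingers; the path is about 2 mm off the true arc. I'll correct that in the remaining steps.

Call:
play_rows:
  turn:
    - [0, 0, 0]
    - [0, 0, 0]
    - [0, 0, 0]
    - [0, 0, 0]
    - [0, 0, 0]
  xyz:
    - [0, 0.008, 0.003]
    - [0, 0.011, -0.007]
    - [0, 0.012, -0.006]
    - [0, 0.012, -0.005]
    - [0, 0.012, -0.005]
  gripper: [4, 4, 4, 4, 4]

```text
t: 11.93
position: [0.6348, 0.1539, 0.2169]
ee_rot: [3.141, -0.001, 1.606]
ft_force: [-5.3, -1.2, 5.4]
opening: 0.0094
gripper_force: 22.0
```

Call:
play_rows:
  turn:
    - [0, 0, 0]
    - [0, 0, 0]
    - [0, 0, 0]
    - [0, 0, 0]
    - [0, 0, 0]
  xyz:
    - [0, 0.013, -0.004]
    - [0, 0.013, -0.004]
    - [0, 0.013, -0.003]
    - [0, 0, 0]
    - [0, 0, 0]
  gripper: [4, 4, 4, 4, 4]

```text
t: 12.35
position: [0.6549, 0.1546, 0.2222]
ee_rot: [3.14, -0.0, 1.606]
ft_force: [-4.4, -0.4, 6.6]
opening: 0.0091
gripper_force: 22.0
```

Call:
play_rows:
  turn:
    - [0, 0, 0]
    - [0, 0, 0]
    - [0, 0, 0]
    - [0, 0, 0]
    - [0, 0, 0]
  xyz:
    - [0, 0, 0]
    - [0, 0, 0]
    - [0, 0, 0]
    - [0, 0, 0]
    - [0, 0, 0]
  gripper: [4, 4, 4, 4, 4]

```text
t: 12.77
position: [0.6546, 0.1546, 0.2222]
ee_rot: [3.14, -0.0, 1.606]
ft_force: [-3.8, -0.1, 6.9]
opening: 0.009
gripper_force: 22.0
```

```bash
python3 - <<'E'
from h import *
s=observe();print(s["position"],s["ft_force"],s["moment"])
im=snapshot("scene");b=im[40:240,270:490,::-1];cv2.imwrite("pics/s9.png",cv2.resize(b,(660,600)))
t=.0524;ex=np.array([np.cos(t),np.sin(t),0]);ey=np.array([-np.sin(t),np.cos(t),0]);H=np.array([.677,.158,.09])
for f in(50,55,60,65,70):
    a=np.radians(f);l=H-ex*.15*np.cos(a)+np.array([0,0,.15*np.sin(a)])+.006*(ex*np.sin(a)+np.array([0,0,np.cos(a)]))
    print(f,[((px("scene",l+k*ey*.102)-[270,40])*3).round() for k in(-1,1)])
print([((px("scene",H+k*ey*.102)-[270,40])*3).round() for k in(-1,1)])
E
```

```text
[0.6545644  0.15460012 0.22219049] [-3.79815445 -0.09096964  6.91881371] [-0.27183109  1.00462185  0.03578403]
50 [array([270., 269.]), array([433., 114.])]
55 [array([286., 266.]), array([448., 109.])]
60 [array([303., 264.]), array([465., 106.])]
65 [array([320., 264.]), array([482., 105.])]
70 [array([339., 265.]), array([500., 104.])]
[array([384., 469.]), array([527., 299.])]
```

View pics/s9.png

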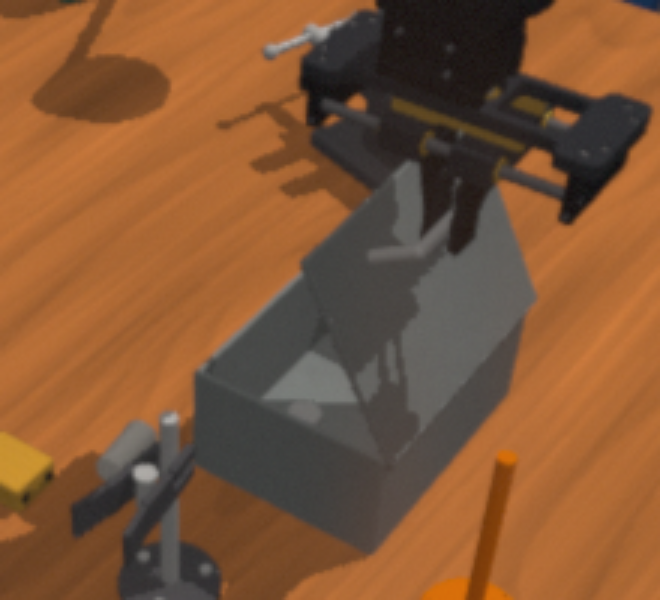

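The lid's near corner is at (303,263) and the 60-degree model predicts (303,264). TCP displacement also gives 60 degrees. The readings are steady, and the lamp is still clipped on the post. Handing in.

```bash
python3 -c "
from workcell import *
print(job_done())"
```

```text
the job is handed in; nothing more can be done
None
```

I clipped the lamp level on the upper half of the steel post, facing the strongbox, and handed the job in with the gripper holding the lid steady at about 60 degrees; the hand-in call returned no verdict.

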